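# Load a bearing cartridge on the reader slide and run it home

### The arm

A 6-joint arm with a two-finger parallel gripper is mounted at the origin on a cart in front of the work surface, level with it; the furniture and walls round the work are solid. World frame = base frame: x ahead of the robot, y to its left, z up, the work surface at z = 0. Lengths are in m, angles in rad, forces in N, time in s.
With the tool pointing down it reaches from about 0.4 to 0.825 m from the base axis. Payload 7 kg.
Tool frame: the origin (TCP) lies at the very end of the fingers, on their centre line; the grasp point (between the pads) lies arm.hold_point_z behind it (arm.hold_point_z is the distance from the TCP to the grasp point, in m); z points along the fingers, y is the line along which they close (so a half turn about z gives the same grasp; the last joint's range is limited). The gripper opens to 88 mm and grips with 3 to 60 N. Pads are 19 mm wide; open, the fingers measure 130 mm over their backs; the gripper's body (78 mm by 193 mm) begins 47 mm behind the grasp point.
Start: joints at [1.592, 0.359, 0.012, 0, -1.224, -0.288], TCP at [0.178, 0.651, 0.227] pointing down, gripper open.
Joint ranges: [-3.07, 3.07], [-1.43, 2.12], [-1.02, 1.25], [-3.03, 1.67], [-3.05, -0], [-3.03, 3.03]. Speed limits (rad/s): [2.39, 2.39, 3.01, 3.14, 3.14, 3.14].

### API

Orientations are given as [roll, pitch, yaw] about the fixed x, y, z axes, in that order (R = Rz(yaw) Ry(pitch) Rx(roll)).
In Python, from station import arm gives the robot as it stands.
- The arm moves only by the tool nudge_tcp, called by a JSON object that holds its "fn" and its "kwargs", one argument or row to a line. Schema: {"type":"object","properties":{"ticks":{"type":"string"},"squeeze":{"type":"number"},"only":{"type":"string"},"quiet":{"type":"boolean"},"lines":{"type":"string"}},"required":["ticks"],"additionalProperties":false}. ticks is a string of 1 to 20 rows, parted by a bar, with the numbers parted by commas; each row has 5 numbers: the finger opening in m, then dx, dy, dz in units of 25 mm, then a turn about the tool's z in units of 0.2 rad; each row is the pose to reach, as a shift and turn from the pose commanded when the call began, along the tool's axes at that moment; what a row does not reach only later rows make up. A row lasts 1/12 s, in which the tool goes at most 0.0417 m and 0.125 rad, less where a joint would pass 70% of its speed; a pose out of reach is approached as far as the arm can. The fingers move at their own pace and stop on an object; squeeze is the grip in N (left out, the last holds). Time passes only in rows, so rows that do not move let the fingers close. The tool returns the time, the measured TCP pose, the force, the opening and the grip force at its end. only (a regular expression) keeps the lines of the reply that match it, lines (a string "A,B") keeps lines A to B, and quiet returns only ok. Input that does not fit is refused with a message, and nothing moves.
- arm.get_state(): the state, without advancing time (a new reading comes with each control period).
- arm.grab_frame(name): name is "scene" or "top" or "wrist"; returns the picture (384x512x3 uint8, red, green, blue); there is no depth.
- arm.camera_params(name): a dict with "fx", "fy", "cx", "cy" (pixels), "T" (4x4, takes a point from camera to world coordinates); the wrist camera has in their place "hand_eye" (4x4, takes a point from camera to tool coordinates, whose origin is the TCP and whose axes are the flange's). Camera axes: x right, y down, z forward; pixel columns grow to the right and rows downward; lengths in m; the calibration is good to about 2 mm. A picture is of the moment at which its call begins: read the wrist's pose just before it. camera_params takes no time and is no camera call.
- arm.job_done(): hands the job in; it is judged then, once.
The state is a dict: "t": time; "q": joint angles; "qd": joint speeds; "joint_efforts": joint torques, N m; "eef_pos": TCP position; "ee_rot": TCP orientation; "force": force on the tool from outside, world axes, zero at the start; "moment": the same for the moment, N m; "width": finger opening in m; "gripper_force": force on a finger pad.
Only numpy, scipy, OpenCV 4.12 (cv2) and the standard library are available. Lean on these libraries where they do the work, as an engineer would, in place of code of your own. Each camera call takes 0.05 s, during which the arm holds its last target. There are 200 camera calls.

### The job

Turn the rotary parts stand by the bar on its top until the bottom-bracket cartridge lies in the open gap of the cover, then lift it out and lay it centred across the two V-blocks of the slide's carriage. Then push the carriage fully home, square against the reader head: push along its centre line, because it jams in its rails when pushed off-centre. Leave the other parts in their bays and the jars and the glue bottle standing where they are.

Things in the scene. Friction and masses are not known exactly. Their poses are not given: they have to be found in the camera images.
- cartridge: Bottom-bracket cartridge: lying steel and black cylinder, 35 mm in diameter, 112 mm long, 0.2 to 0.4 kg, the only such part. Narrower ends: in the V-blocks it may tip by 0.08 rad. Origin: its underside at mid length as it lies at the start; y along the cylinder. Start: in the bay at the turntable's own +y or -y side, under the cover. Grasp across 35 mm.
- cartridge_mid (a point): Middle of the cartridge on its axis (17.5 mm above its origin).
- turntable: Turntable: aluminium disc, 242 mm wide, top at z = 20 mm, turns about its vertical axis at least 3.1 rad either way (0.1 N m; stays where left). Origin: on the axis at the bench top; axes turn with it. Four bays, at own +x, -x, +y, -y, centred 88 mm out, each with a part lying tangentially between steel fences 12 mm high, 40 mm apart (middle 46 mm free for fingers).
- grip_bar (a point): Centre of the black grip bar that turns with the turntable above the cover, on its axis: 56 mm long along the turntable's own x, 12 mm thick, from z = 80 to 122 mm.
- cover: Fixed grey sheet cover over the turntable, on four thin posts: sheet from z = 70 to 74 mm, about 206 x 260 mm. Origin: on the turntable's axis at the bench top. Its gap is at its own -x side, 156 mm wide (own y -78 to 78 mm), open from own x = -28 mm outwards; a bay turned there has its part centred at own x = -88 mm. The other bays are under the sheet.
- slide_base: Fixed loading slide, 243 x 190 mm: base plate, top at z = 10 mm, and two steel rails (tops at 37.5 mm) whose lips hold the carriage down. Origin: centre of its underside; own x is the slide's direction, away from the robot to the reader head, a grey block 25 mm thick, 190 mm wide, top at z = 72 mm, face at own x = 96.5 mm.
- head_face (a point): Centre of the reader head's face, against which the carriage's front edge comes when home.
- carriage: Sliding steel carriage, 60 mm long, 150 mm wide with its 44 mm long shoes, 0.36 to 0.63 kg, captive in the rails, 1.5 mm play. Origin: centre of its underside, z = 9.5 mm; x to the head. Home: origin at own x = 66.5 mm of slide_base, front edge at the head. Slides with about 2 N on the centre line; pushed over 25 mm off it, it skews and wedges however hard the push; pulling back frees it.
- push_face (a point): Middle of the rear face of the carriage's push plate: upright plate, 126 mm wide, from z = 24 to 41.5 mm above the bench. Push here along the slide's x.
- v_axis (a point): Where the cartridge's middle lies when it rests in the two black V-blocks (90 degree V, 12 mm thick, 32 mm either side of the centre line, tops 53 mm above the bench), along the carriage's y; z = 59 mm. The fingers have 52 mm between the V-blocks; the push plate behind ends level with the cartridge's underside.
- tube: White and red sealant tube, 36 x 109 x 25 mm, lying in the bay across from the cartridge; origin under its centre. Stays in its bay.
- pine_block: Pine offcut 28 x 75 x 42 mm in a bay; origin under its centre. Stays in its bay.
- puller: Black crank puller, 22 x 70 x 22 mm, in a bay; origin under its centre. Stays in its bay.
- jar_slim: Bystander: glass jar of small parts with a blue lid, 57 mm in diameter, 130 mm high, standing between the stand and the slide on the robot's side; origin under its centre.
- jar_wide: Bystander: glass jar with a blue lid, 70 mm in diameter, 122 mm high, behind; origin under its centre.
- glue: Bystander: white glue bottle with a red cap, 40 mm in diameter, 98 mm high, right of the slide; origin under its centre.

How it is judged:
On the way, in this order (a step that is already met when the one before it is completed fails the run):
1. the cartridge, still in its bay, is turned into the cover's gap (x of cartridge_mid in the frame of cover below -0.07 m and y of cartridge_mid in the frame of cover between -0.03 and 0.03 m and height (world z) of cartridge below 0.03 m), for 0.2 s.
2. the cartridge lies across both V-blocks, let go, with the carriage not yet home (x of cartridge_mid in the frame of carriage between -0.005 and 0.005 m and y of cartridge_mid in the frame of carriage between -0.015 and 0.015 m and z of cartridge_mid in the frame of carriage between 0.043 and 0.0545 m and angle between the y axis of cartridge and the y axis of carriage, either way round below 0.15 rad and x of carriage in the frame of slide_base below 0.05 m and contact force between the fingers and cartridge below 0.1 N), for 0.2 s.
At the end, for the whole second after the job is handed in: Carriage home, at rest, within 3 mm of the head and square to 0.035 rad; cartridge at rest in both V-blocks, across the slide within 0.15 rad, its middle within 15 mm of the centre line; tube, pine block and puller in their bays; jars and glue bottle upright (x of cartridge_mid in the frame of carriage between -0.005 and 0.005 m and y of cartridge_mid in the frame of carriage between -0.015 and 0.015 m and z of cartridge_mid in the frame of carriage between 0.043 and 0.0545 m and angle between the y axis of cartridge and the y axis of carriage, either way round below 0.15 rad and x of carriage in the frame of slide_base above 0.0635 m and angle between the x axis of carriage and the x axis of slide_base, either way round below 0.035 rad and linear speed of each of carriage, cartridge below 0.01 m/s and horizontal distance between tube and turntable between 0.068 and 0.108 m and height (world z) of each of tube, pine_block, puller below 0.03 m and horizontal distance between pine_block and turntable between 0.068 and 0.108 m and horizontal distance between puller and turntable between 0.068 and 0.108 m and angle between each of jar_slim, jar_wide, glue's own z axis and vertical below 0.1 rad); the robot touches nothing.
It fails at once if the slim jar is knocked out of its place by more than 40 mm (distance of jar_slim from where it was at the start of the episode above 0.04 m).
It fails at once if the wide jar is knocked out of its place by more than 40 mm (distance of jar_wide from where it was at the start of the episode above 0.04 m).
It fails at once if the glue bottle is knocked out of its place by more than 40 mm (distance of glue from where it was at the start of the episode above 0.04 m).
It also fails if it takes over 72 s, if anything falls off the work surface, if the arm or the gripper's body presses on something with over 40 N, if the wrist force passes 120 N, or if a joint passes its speed limit or range.

## Working session

There is one attempt and no reset: what is moved stays moved. The work goes in short steps, Python scripts to look and compute and a tool call to move; the robot and the scene stay as the last step left them, time stands still between calls to the robot, and variables do not carry over. Pictures are saved under pics/ and viewed, at most 10 in all, crops included, and the job is handed in when it is done.

```bash
ls; mkdir -p pics; python3 - <<'E'
from station import arm
import cv2,numpy as np
print(arm.get_state(), arm.hold_point_z)
for n in ("scene","top","wrist"):
    p=arm.camera_params(n); print(n,p)
    cv2.imwrite(f'pics/{n}0.png',cv2.cvtColor(arm.grab_frame(n),cv2.COLOR_RGB2BGR))
a=cv2.imread('pics/top0.png');cv2.imwrite('pics/top0b.png',cv2.resize(a,(800,600),interpolation=cv2.INTER_CUBIC))
a=cv2.imread('pics/scene0.png');cv2.imwrite('pics/scene0b.png',cv2.resize(a,(800,600),interpolation=cv2.INTER_CUBIC))
E
```

```text
pics
station.py
{'t': 0.0, 'q': array([ 1.59213788e+00,  3.59383499e-01,  1.10449827e-02, -3.54519978e-04,
       -1.22410239e+00, -2.88094223e-01]), 'qd': array([-4.10388427e-04, -3.40683281e-04, -4.50303531e-04,  4.84109042e-04,
       -1.15541564e-05, -1.59523333e-03]), 'joint_efforts': array([ 1.02587685e-03, -5.82712555e+01,  2.93052328e+01,  6.99737236e+00,
        6.85914667e-03, -1.48736490e-04]), 'eef_pos': array([0.17782991, 0.65063586, 0.22561806]), 'ee_rot': array([ 3.13992115e+00, -1.47777665e-04, -2.66873283e-01]), 'force': array([-0.4644912 , -0.37735654,  0.0622349 ]), 'moment': array([ 0.01784527, -0.00233223, -0.0260713 ]), 'gripper_force': 0.0, 'width': 0.08750594787690547} 0.0188
scene {'fx': 404.9867169150981, 'fy': 404.9867169150981, 'cx': 255.88941559206503, 'cy': 191.79057898958555, 'T': array([[ 0.80777349, -0.25214278,  0.53284708, -0.15445707],
       [-0.58921118, -0.37328907,  0.716579  , -1.10973958],
       [ 0.01822577, -0.89279297, -0.45009836,  0.66683037],
       [ 0.        ,  0.        ,  0.        ,  1.        ]])}
top {'fx': 408.96116231972894, 'fy': 408.96116231972894, 'cx': 253.2785225406974, 'cy': 201.01081453003056, 'T': array([[ 0.01478455, -0.99011396,  0.13948394,  0.3911115 ],
       [-0.99980076, -0.01650973, -0.01121934, -0.18074022],
       [ 0.01341127, -0.13929028, -0.99016077,  1.08243389],
       [ 0.        ,  0.        ,  0.        ,  1.        ]])}
wrist {'fx': 273.5644748018821, 'fy': 273.5644748018821, 'cx': 254.04450970222018, 'cy': 194.85034019138254, 'hand_eye': array([[ 6.60804070e-04, -9.67180437e-01, -2.54089681e-01,
         6.82565907e-02],
       [ 9.99999745e-01,  7.07492970e-04, -9.23668275e-05,
        -9.79568749e-04],
       [ 2.69102052e-04, -2.54089555e-01,  9.67180658e-01,
        -1.58574588e-01],
       [ 0.00000000e+00,  0.00000000e+00,  0.00000000e+00,
         1.00000000e+00]])}
```

View pics/top0b.png

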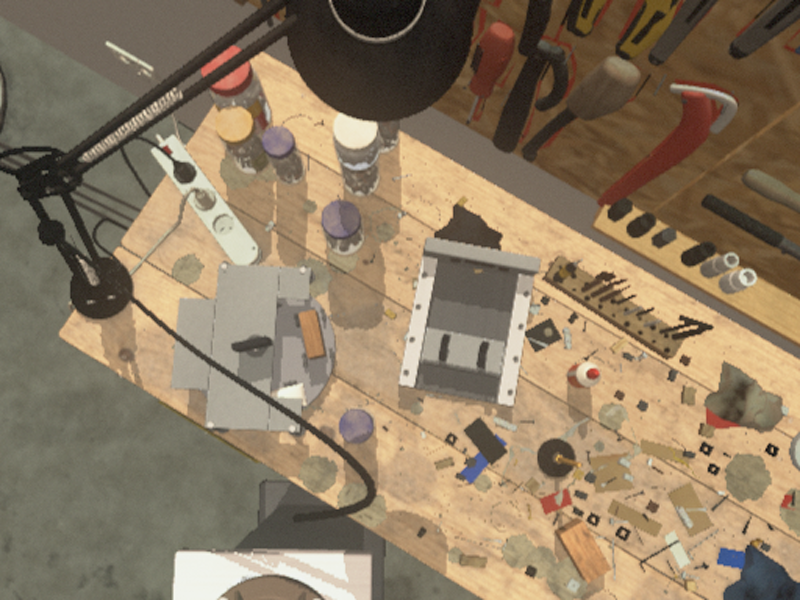

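View pics/scene0b.png

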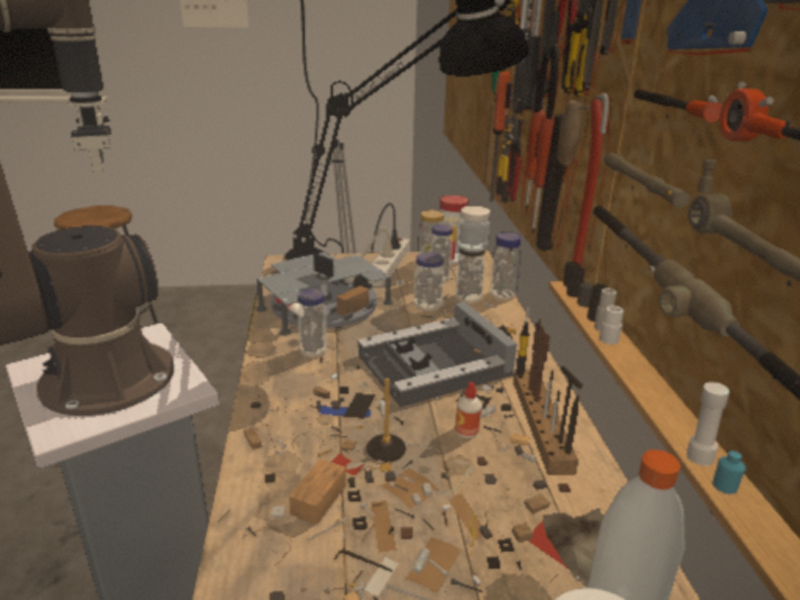

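```bash
python3 - <<'E'
import cv2,numpy as np
s=cv2.imread('pics/scene0.png')[0:125,20:110]
t=cv2.imread('pics/top0.png')[155:290,100:350]
w=cv2.imread('pics/wrist0.png')
o=np.zeros((600,800,3),np.uint8)
o[:432,:800]=cv2.resize(t,(800,432),interpolation=cv2.INTER_CUBIC)
o[432:600,:121]=cv2.resize(s,(121,168))
o[432:600,130:354]=cv2.resize(w,(224,168))
g=cv2.resize(s[60:120],(252,168),interpolation=cv2.INTER_CUBIC); o[432:600,360:612]=g
cv2.imwrite('pics/c1.png',o)
E
```

```text
(no output)
```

View pics/c1.png

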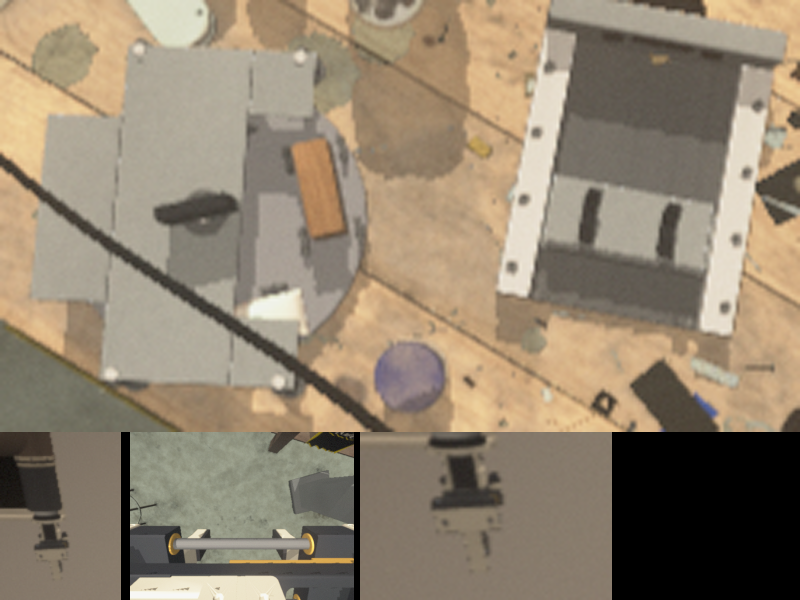

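View pics/wrist0.png

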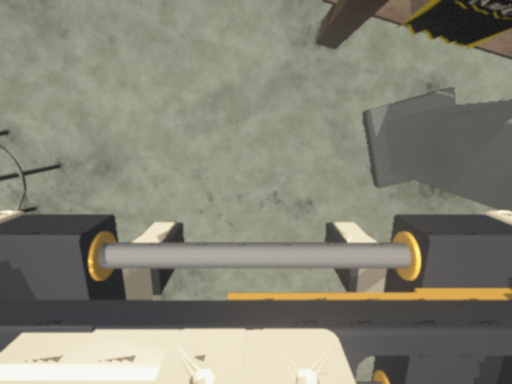

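```bash
cat > h.py <<'E'
from station import arm
import cv2,numpy as np
from scipy.spatial.transform import Rotation as R
def cam(n,st=None):
    p=arm.camera_params(n)
    K=np.array([[p['fx'],0,p['cx']],[0,p['fy'],p['cy']],[0,0,1]])
    if n=='wrist':
        T=np.eye(4);T[:3,:3]=R.from_euler('xyz',st['ee_rot']).as_matrix();T[:3,3]=st['eef_pos']
        return K,T@p['hand_eye']
    return K,p['T']
def ray(c,uv):
    K,T=c; d=T[:3,:3]@np.linalg.solve(K,[uv[0],uv[1],1.]); return T[:3,3],d
def atz(c,uv,z):
    o,d=ray(c,uv); return (o+d*(z-o[2])/d[2])
def proj(c,P):
    K,T=c; q=T[:3,:3].T@(np.asarray(P)-T[:3,3]); q=K@q; return q[:2]/q[2]
def tri(rays):
    A=np.zeros((3,3));b=np.zeros(3)
    for o,d in rays:
        d=d/np.linalg.norm(d);M=np.eye(3)-np.outer(d,d);A+=M;b+=M@o
    return np.linalg.solve(A,b)
def totool(st,P):
    return R.from_euler('xyz',st['ee_rot']).as_matrix().T@(np.asarray(P)-st['eef_pos'])
def snap(n,name):
    st=arm.get_state(); f=cv2.cvtColor(arm.grab_frame(n),cv2.COLOR_RGB2BGR); cv2.imwrite(f'pics/{name}.png',f)
    np.save(f'pics/{name}.npy',np.r_[st['eef_pos'],st['ee_rot']]); return f
def ld(name):
    a=np.load(f'pics/{name}.npy'); return dict(eef_pos=a[:3],ee_rot=a[3:])
E
python3 - <<'E'
from h import *
c=cam('top')
f=lambda u,v:(100+u/3.2,155+v/3.2)
for n,u,v,z in [('p1',138,50,.076),('p2',300,57,.076),('p3',110,375,.076),('p4',280,382,.076),('bar',197,207,.122),('barL',157,213,.122),('barR',236,203,.122),('pineA',293,145,.06),('pineB',328,238,.06),('slim',410,376,.13),
 ('railTL',563,35,.0375),('railBL',515,295,.0375),('railTR',755,70,.0375),('railBR',720,330,.0375),('headL',551,0,.072),('headR',786,35,.072),('v1t',594,190,.053),('v1b',588,245,.053),('v2t',674,205,.053),('v2b',665,256,.053),('plate L',540,235,.0415),('plR',703,270,.0415)]:
    print(n,atz(c,f(u,v),z).round(3))
print('wide',atz(c,(341/1.5625,218/1.5625),.122).round(3),'glue',atz(c,(590/1.5625,372/1.5625),.098).round(3))
E
```

```text
p1 [0.605 0.085 0.076]
p2 [ 0.602 -0.042  0.076]
p3 [0.354 0.093 0.076]
p4 [ 0.351 -0.036  0.076]
bar [0.479 0.023 0.122]
barL [0.474 0.052 0.122]
barR [ 0.482 -0.005  0.122]
pineA [ 0.534 -0.037  0.06 ]
pineB [ 0.462 -0.067  0.06 ]
slim [ 0.359 -0.136  0.13 ]
railTL [ 0.632 -0.25   0.037]
railBL [ 0.42  -0.214  0.038]
railTR [ 0.605 -0.407  0.038]
railBR [ 0.395 -0.377  0.038]
headL [ 0.652 -0.238  0.072]
headR [ 0.627 -0.425  0.072]
v1t [ 0.503 -0.275  0.053]
v1b [ 0.46  -0.27   0.053]
v2t [ 0.492 -0.338  0.053]
v2b [ 0.452 -0.331  0.053]
plate L [ 0.468 -0.233  0.042]
plR [ 0.442 -0.363  0.042]
wide [ 0.675 -0.105  0.122] glue [ 0.445 -0.493  0.098]
```

```bash
python3 - <<'E'
from h import *
st=arm.get_state()
for P in [(.36,.33,.25),(.475,.10,.25),(.479,.023,.22)]: print(totool(st,P).round(3))
t,s=cam('top'),cam('scene')
print('elbow',tri([ray(t,(29,112)),ray(s,(217,64))]).round(3))
E
```

```text
[ 0.26   0.261 -0.024]
[ 0.432  0.453 -0.024]
[0.456 0.526 0.007]
elbow [0.628 0.191 0.418]
```

The manual's scale: shifts go in units of 25 mm and turns go in units of 0.2 rad. Converting my numbers, 0.42 m is 16.8, 0.32 m is 12.8, 1.163 rad is 5.815.

{"fn": "nudge_tcp", "kwargs": {
  "ticks": "0.085,1.2,1.2,-0.8,0.5 | 0.085,2.4,2.4,-0.96,1 | 0.085,3.6,3.6,-0.96,1.5 | 0.085,4.8,4.8,-0.96,2 | 0.085,6,6,-0.96,2.5 | 0.085,7.2,7.2,-0.96,3 | 0.085,8.4,8.4,-0.96,3.5 | 0.085,9.6,9.6,-0.96,4 | 0.085,10.8,10.8,-0.96,4.5 | 0.085,11.8,12,-0.96,5 | 0.085,12.8,13.2,-0.96,5.5 | 0.085,13.8,14.4,-0.96,5.815 | 0.085,14.8,15.6,-0.96,5.815 | 0.085,15.8,16.8,-0.96,5.815 | 0.085,16.8,18,-0.8,5.815 | 0.085,17.6,19.2,-0.4,5.815 | 0.085,18.24,20.4,0,5.815 | 0.085,18.24,21.04,0.28,5.815 | 0.085,18.24,21.04,0.28,5.815 | 0.085,18.24,21.04,0.28,5.815"
}}

```text
t: 1.82
eef_pos: [0.4787, 0.0223, 0.2191]
ee_rot: [3.14, -0.0, -1.432]
force: [0.4, -0.3, 0.7]
width: 0.0853
gripper_force: 0.0
```

```bash
python3 - <<'E'
from h import *
w=snap('wrist','w1'); s=snap('scene','s1')
g=s[40:220,90:330]
o=np.zeros((600,800,3),np.uint8)
o[:384,:512]=w; o[:]=0
o[0:375,0:500]=cv2.resize(w,(500,375)); o[0:225,500:800]=cv2.resize(g[20:],(300,225)) if 0 else cv2.resize(g,(300,225))
cv2.imwrite('pics/w1v.png',cv2.resize(w,(800,600),interpolation=cv2.INTER_CUBIC))
cv2.imwrite('pics/s1v.png',cv2.resize(g,(800,600),interpolation=cv2.INTER_CUBIC))
E
```

```text
(no output)
```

View pics/w1v.png

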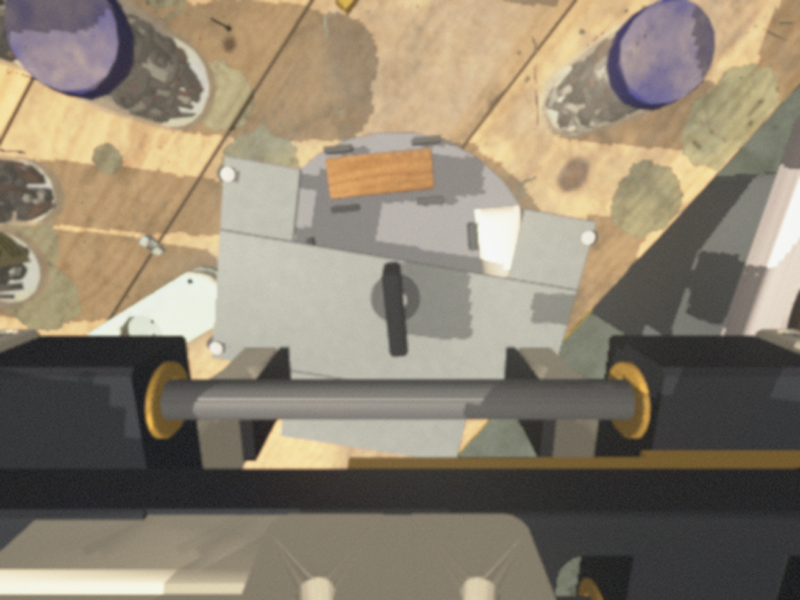

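View pics/s1v.png

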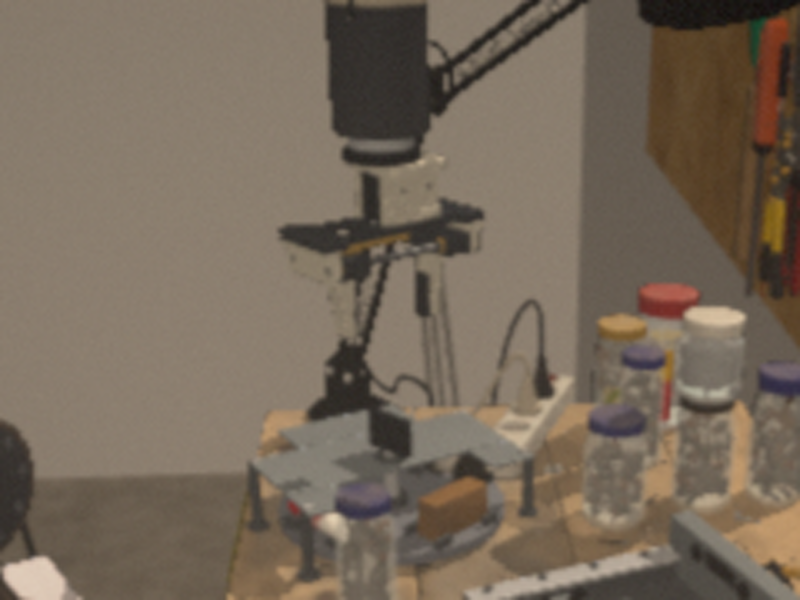

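```bash
python3 - <<'E'
from h import *
st=ld('w1');w=cam('wrist',st);t=cam('top');k=1.5625
W=lambda u,v:(u/k,v/k); f=lambda u,v:(100+u/3.2,155+v/3.2)
for n,uv in dict(p2=(228,173),p4=(588,238),p1=(217,347)).items(): print(n,atz(w,W(*uv),.076).round(4))
for n,a,b in [('p2',(228,173),(300,57)),('p4',(588,238),(280,382)),('p1',(217,347),(138,50)),('bar',(395,308),(197,207)),('barA',(393,265),(236,203)),('barB',(398,353),(157,213))]:
    P=tri([ray(w,W(*a)),ray(t,f(*b))]); print(n,P.round(4), totool(st,P).round(4))
for n,uv in dict(bar=(395,308),barA=(393,265),barB=(398,353)).items(): print(n,totool(st,atz(w,W(*uv),.122)).round(4))
E
```

```text
p2 [ 0.603  -0.0408  0.076 ]
p4 [ 0.3514 -0.032   0.076 ]
p1 [0.6063 0.0856 0.076 ]
p2 [ 0.602  -0.0414  0.0772] [ 0.0802 -0.1135  0.1418]
p4 [ 0.3505 -0.0335  0.0729] [0.0376 0.1345 0.1464]
p1 [0.6037 0.0829 0.0825] [-0.0427 -0.1323  0.1364]
bar [0.4794 0.0252 0.1168] [-0.0028 -0.0012  0.1023]
barA [0.4846 0.0019 0.0911] [ 0.021  -0.0032  0.128 ]
barB [0.4737 0.0517 0.1262] [-0.0298  0.0007  0.0928]
bar [-0.0022 -0.0017  0.0971]
barA [ 0.0247 -0.0029  0.0971]
barB [-0.0319  0.0002  0.0971]
```

To row units: -0.003 m is -0.12, 0.132 m is 5.28, -0.055 rad is -0.275.

{"fn": "nudge_tcp", "kwargs": {
  "ticks": "0.04,-0.12,-0.06,1.2,-0.275 | 0.04,-0.12,-0.06,2.4,-0.275 | 0.04,-0.12,-0.06,3.6,-0.275 | 0.04,-0.12,-0.06,4.6,-0.275 | 0.04,-0.12,-0.06,5.28,-0.275 | 0.04,-0.12,-0.06,5.28,-0.275 | 0,-0.12,-0.06,5.28,-0.275 | 0,-0.12,-0.06,5.28,-0.275 | 0,-0.12,-0.06,5.28,-0.275 | 0,-0.12,-0.06,5.28,-0.275 | 0,-0.12,-0.06,5.28,-0.275 | 0,-0.12,-0.06,5.28,-0.275",
  "squeeze": 20
}}

```text
t: 2.92
eef_pos: [0.4797, 0.0266, 0.0882]
ee_rot: [3.141, 0.0, -1.375]
force: [-1.1, 2.0, 5.8]
width: 0.0124
gripper_force: 19.9
```

```bash
python3 - <<'E'
from h import *
a=cv2.imread('pics/w1.png');b=snap('wrist','w2');s=snap('scene','s2')
o=np.zeros((600,800,3),np.uint8)
o[:384,:512]=b;o[390:600,:280]=cv2.resize(a,(280,210)); o[400:600,300:800]=cv2.resize(s[60:180,70:370],(500,200))
cv2.imwrite('pics/c2.png',o)
E
```

```text
(no output)
```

View pics/c2.png

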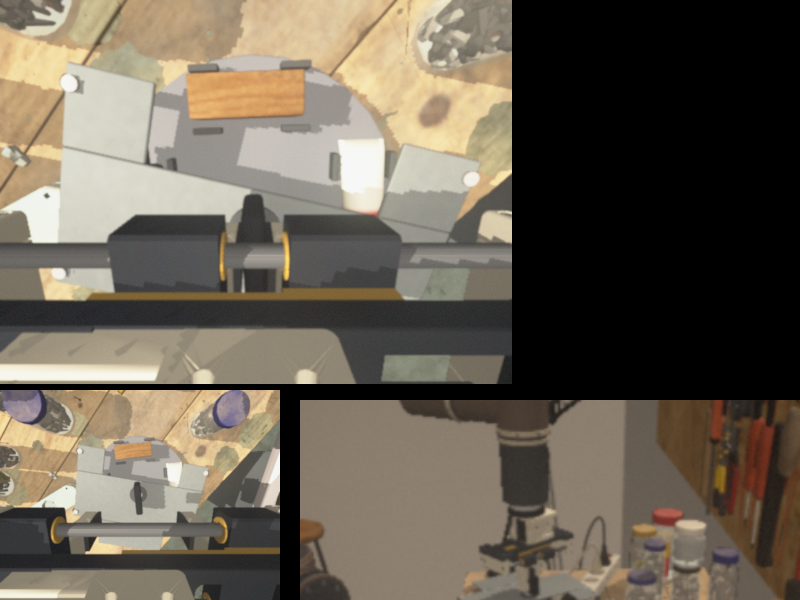

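```bash
python3 - <<'E'
from h import *
st=ld('s1');s=cam('scene');Rm=R.from_euler('xyz',st['ee_rot']).as_matrix()
for z in (0,-.0658,-.085,-.1,-.12):
    for x,y in [(-.039,-.0965),(.039,-.0965),(-.039,.0965),(.039,.0965),(0,.044),(0,-.044)]:
        p=proj(s,st['eef_pos']+Rm@[x,y,z]); print(z,x,y,((p-[90,40])*10/3).round(0))
E
```

```text
0 -0.039 -0.0965 [439. 294.]
0 0.039 -0.0965 [487. 312.]
0 -0.039 0.0965 [286. 334.]
0 0.039 0.0965 [333. 355.]
0 0 0.044 [354. 332.]
0 0 -0.044 [423. 313.]
-0.0658 -0.039 -0.0965 [437. 233.]
-0.0658 0.039 -0.0965 [487. 249.]
-0.0658 -0.039 0.0965 [281. 269.]
-0.0658 0.039 0.0965 [329. 287.]
-0.0658 0 0.044 [350. 267.]
-0.0658 0 -0.044 [422. 250.]
-0.085 -0.039 -0.0965 [437. 215.]
-0.085 0.039 -0.0965 [487. 230.]
-0.085 -0.039 0.0965 [279. 249.]
-0.085 0.039 0.0965 [328. 267.]
-0.085 0 0.044 [349. 247.]
-0.085 0 -0.044 [421. 231.]
-0.1 -0.039 -0.0965 [437. 200.]
-0.1 0.039 -0.0965 [487. 215.]
-0.1 -0.039 0.0965 [278. 233.]
-0.1 0.039 0.0965 [327. 251.]
-0.1 0 0.044 [348. 232.]
-0.1 0 -0.044 [421. 216.]
-0.12 -0.039 -0.0965 [436. 181.]
-0.12 0.039 -0.0965 [487. 195.]
-0.12 -0.039 0.0965 [277. 212.]
-0.12 0.039 0.0965 [326. 229.]
-0.12 0 0.044 [347. 211.]
-0.12 0 -0.044 [420. 196.]
```

The manual's scale: shifts go in units of 25 mm and turns go in units of 0.2 rad. Converting my numbers, 1 rad is 5.

{"fn": "nudge_tcp", "kwargs": {
  "ticks": "0,0,0,0,0.5 | 0,0,0,0,1 | 0,0,0,0,1.5 | 0,0,0,0,2 | 0,0,0,0,2.5 | 0,0,0,0,3 | 0,0,0,0,3.5 | 0,0,0,0,4 | 0,0,0,0,4.5 | 0,0,0,0,5 | 0,0,0,0,5.5 | 0,0,0,0,6 | 0,0,0,0,6.5 | 0,0,0,0,7 | 0,0,0,0,7.5 | 0,0,0,0,8 | 0,0,0,0,8.5 | 0,0,0,0,9 | 0,0,0,0,9 | 0,0,0,0,9",
  "squeeze": 30
}}

```text
t: 4.68
eef_pos: [0.4777, 0.0284, 0.0881]
ee_rot: [3.139, -0.003, 3.107]
force: [-18.7, 18.5, 17.8]
width: 0.0121
gripper_force: 30.0
```

```bash
python3 - <<'E'
from h import *
print(arm.get_state()['moment'],arm.get_state()['q'].round(2))
E
```

```text
[ 6.50672775e+00  6.71247543e+00 -3.03599029e-03] [ 0.47  0.18 -0.59 -0.01 -0.8  -2.07]
```

{"fn": "nudge_tcp", "kwargs": {
  "ticks": "0.03,0,0,0,0 | 0.03,0,0,0,0 | 0.03,0,0,-0.8,0 | 0.03,0,0,-2.2,0 | 0.03,0,0,-3.6,0 | 0.087,0,1.2,-4,0 | 0.087,0,2.6,-4,0 | 0.087,0,4,-4,0 | 0.087,0,4.28,-4,0 | 0.087,0,4.28,-4,0 | 0.087,0,4.28,-4,0"
}}

```text
t: 5.6
eef_pos: [0.4836, 0.1336, 0.1874]
ee_rot: [-3.141, -0.0, 3.109]
force: [0.1, 0.2, 0.5]
width: 0.0645
gripper_force: 0.0
```

```bash
python3 - <<'E'
from h import *
w=snap('wrist','w3');t=snap('top','t3')
o=np.zeros((600,800,3),np.uint8)
o[:384,:512]=w;o[:288,512:800]=cv2.resize(t[150:270,110:230],(288,288),interpolation=cv2.INTER_CUBIC)
cv2.imwrite('pics/c3.png',o[:400])
E
```

```text
(no output)
```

View pics/c3.png

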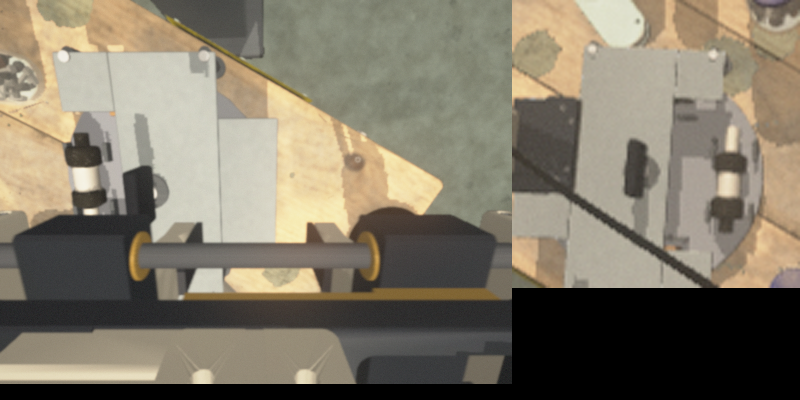

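```bash
python3 - <<'E'
from h import *
t=cam('top'); f=lambda u,v:(110+(u-512)/2.4,150+v/2.4)
for n,u,v,z in [('endA',733,128,.0375),('endB',722,231,.0375),('mid',727.5,179.5,.0375),('barT',640,142,.122),('barB',632,196,.122),('bar',636.5,168,.122),('p2',713,54,.076),('p1',592,49,.076)]: print(n,atz(t,f(u,v),z).round(4))
st=arm.get_state(); print(st['eef_pos'],st['ee_rot'],totool(st,atz(t,f(727.5,179.5),.0375)).round(4))
E
```

```text
endA [ 0.5301 -0.0609  0.0375]
endB [ 0.4201 -0.0528  0.0375]
mid [ 0.4747 -0.0568  0.0375]
barT [0.5035 0.0202 0.122 ]
barB [0.4503 0.0256 0.122 ]
bar [0.4778 0.0224 0.122 ]
p2 [ 0.6025 -0.042   0.076 ]
p1 [0.6056 0.0841 0.076 ]
[0.48359744 0.1327277  0.18739192] [-3.14113153e+00 -4.22352920e-04  3.10783979e+00] [ 0.0025 -0.1897  0.15  ]
```

To row units: -0.215 m is -8.6, -0.15 m is -6, 0.05 rad is 0.25.

{"fn": "nudge_tcp", "kwargs": {
  "ticks": "0.087,0.16,-1.2,0,0.25 | 0.087,0.16,-2.8,0,0.25 | 0.087,0.16,-4.4,0,0.25 | 0.087,0.16,-6,0,0.25 | 0.087,0.16,-7.6,0,0.25 | 0.087,0.16,-8.6,0,0.25 | 0.087,0.16,-8.6,0,0.25 | 0.087,0.16,-8.6,0,0.25"
}}

```text
t: 6.37
eef_pos: [0.4719, -0.0834, 0.1875]
ee_rot: [-3.141, -0.0, 3.054]
force: [-0.3, 0.5, 0.0]
width: 0.0872
gripper_force: 0.0
```

```bash
python3 - <<'E'
from h import *
w=snap('wrist','w4')
cv2.imwrite('pics/c4.png',cv2.resize(w[60:260,110:400],(800,552),interpolation=cv2.INTER_CUBIC))
E
```

```text
(no output)
```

View pics/c4.png

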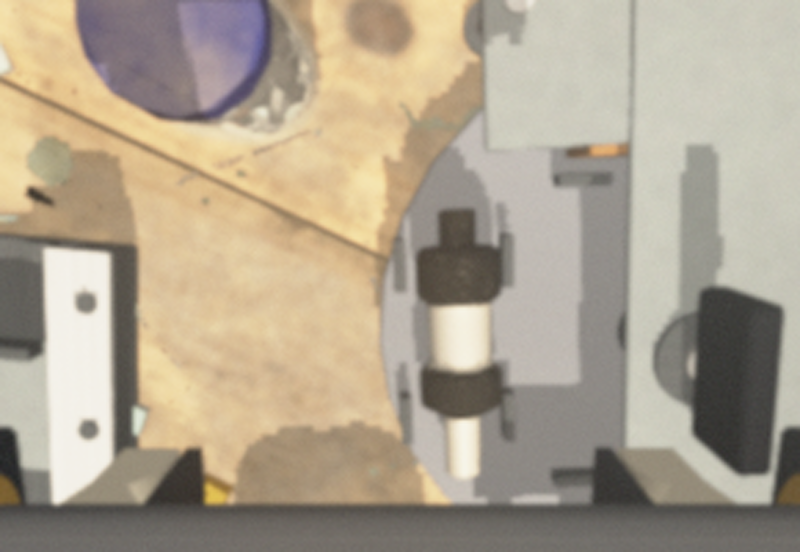

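```bash
python3 - <<'E'
from h import *
st=ld('w4');w=cam('wrist',st);t=cam('top');k=800/290
f=lambda u,v:(110+u/k,60+v/k); g=lambda u,v:(110+(u-512)/2.4,150+v/2.4)
for n,u,v,z in [('endA',458,210,.0375),('endB',463,478,.0375),('mid',460.5,344,.0375),('cupL',418,275,.0375),('cupR',501,275,.0375),('cup2L',422,392,.0375),('cup2R',501,392,.0375),('slTop',461,303,.0375),('slBot',461,366,.0375),('otab1',401,265,.032),('otab2',406,400,.032),('itab1',505,250,.032),('itab2',508,415,.032),('bar1',708,290,.122),('bar2',742,290+180,.122),('bar1b',778,306,.122),('discL',382,310,.02)]: 
    P=atz(w,f(u,v),z);print(n,P.round(4),totool(st,P).round(4))
for a,b in [((458,210),(722,231)),((463,478),(733,128)),((460.5,344),(727.5,179.5))]:
    P=tri([ray(w,f(*a)),ray(t,g(*b))]);print('tri',P.round(4),totool(st,P).round(4))
print(totool(st,(.479,.025,.122)))
E
```

```text
endA [ 0.4206 -0.0535  0.0375] [0.0538 0.0253 0.15  ]
endB [ 0.5357 -0.059   0.0375] [-0.0614  0.0299  0.15  ]
mid [ 0.4755 -0.0561  0.0375] [-0.0012  0.0275  0.15  ]
cupL [ 0.4451 -0.0715  0.0375] [0.0277 0.0095 0.15  ]
cupR [ 0.4481 -0.0377  0.0375] [0.0278 0.0434 0.15  ]
cup2L [ 0.4949 -0.0738  0.0375] [-0.0221  0.0116  0.15  ]
cup2R [ 0.4979 -0.0403  0.0375] [-0.0221  0.0452  0.15  ]
slTop [ 0.4582 -0.0547  0.0375] [0.0162 0.0273 0.15  ]
slBot [ 0.485  -0.0565  0.0375] [-0.0107  0.0279  0.15  ]
otab1 [ 0.4411 -0.0781  0.032 ] [0.0312 0.0026 0.1555]
otab2 [ 0.4996 -0.081   0.032 ] [-0.0273  0.0048  0.1555]
itab1 [ 0.4387 -0.0348  0.032 ] [0.0374 0.0455 0.1555]
itab2 [ 0.5103 -0.0371  0.032 ] [-0.0342  0.0494  0.1555]
bar1 [0.4459 0.013  0.122 ] [0.0344 0.0938 0.0655]
bar2 [0.5047 0.0248 0.122 ] [-0.0232  0.1107  0.0655]
bar1b [0.4526 0.0341 0.122 ] [0.0295 0.1153 0.0655]
discL [ 0.4613 -0.0881  0.02  ] [ 0.0101 -0.0057  0.1675]
tri [ 0.4197 -0.0546  0.0522] [0.0545 0.0241 0.1353]
tri [ 0.5281 -0.0614  0.0544] [-0.0541  0.0269  0.1331]
tri [ 0.4746 -0.0567  0.0406] [-0.0003  0.0268  0.147 ]
[0.0024438  0.10858713 0.06550932]
```

{"fn": "nudge_tcp", "kwargs": {
  "ticks": "0.088,0.08,0.16,1.2,-0.175 | 0.088,0.08,0.16,2.4,-0.175 | 0.088,0.08,0.16,3.6,-0.175 | 0.088,0.08,0.16,4.4,-0.175 | 0.088,0.08,0.16,4.8,-0.175 | 0.088,0.08,0.16,5.2,-0.175 | 0.088,0.08,0.16,5.6,-0.175 | 0.088,0.08,0.16,5.6,-0.175",
  "squeeze": 15
}}

```text
t: 7.08
eef_pos: [0.4698, -0.0764, 0.0459]
ee_rot: [-3.141, -0.003, 3.094]
force: [-1.5, 0.7, -0.2]
width: 0.0873
gripper_force: 0.0
```

```bash
python3 - <<'E'
from h import *
st=arm.get_state();w=snap('wrist','w5');s=snap('scene','s5')
o=np.zeros((600,800,3),np.uint8)
o[:,:]=0;o[:384,:512]=w;o[390:600,:]=cv2.resize(s[100:205,150:400],(800,210)) if 0 else 0
o[384:600,:500]=cv2.resize(s[115:211,120:342],(500,216),interpolation=cv2.INTER_CUBIC)
cv2.imwrite('pics/c5.png',o)
E
```

{"fn": "nudge_tcp", "kwargs": {
  "ticks": "0.088,0,0,0,0 | 0.088,0,0,0,0"
}}

```text
t: 7.35
eef_pos: [0.4715, -0.0767, 0.0483]
ee_rot: [3.141, 0.001, 3.094]
force: [-0.1, -0.0, -0.5]
width: 0.0875
gripper_force: 0.0
```

{"fn": "nudge_tcp", "kwargs": {
  "ticks": "0.088,0,-0.08,0.16,0 | 0.088,0,-0.08,0.36,0 | 0.088,0,-0.08,0.56,0 | 0.088,0,-0.08,0.76,0 | 0.088,0,-0.08,0.88,0 | 0.088,0,-0.08,0.88,0"
}}

```text
t: 7.85
eef_pos: [0.4702, -0.0791, 0.0246]
ee_rot: [-3.141, -0.002, 3.093]
force: [-0.3, 0.1, -0.7]
width: 0.0875
gripper_force: 0.0
```

To row units: 0.001 m is 0.04.

{"fn": "nudge_tcp", "kwargs": {
  "ticks": "0.07,0,0,0.04,0 | 0.06,0,0,0.04,0 | 0.05,0,0,0.04,0 | 0.02,0,0,0.04,0 | 0.02,0,0,0.04,0 | 0.02,0,0,0.04,0",
  "squeeze": 12
}}

```text
t: 8.35
eef_pos: [0.4739, -0.0763, 0.0254]
ee_rot: [3.138, 0.006, 3.093]
force: [-0.2, 24.0, 3.8]
width: 0.0575
gripper_force: 12.0
```

To row units: -0.008 m is -0.32, -0.006 m is -0.24.

{"fn": "nudge_tcp", "kwargs": {
  "ticks": "0.02,0,0,-0.08,0 | 0.02,0,0,-0.16,0 | 0.02,0,0,-0.24,0 | 0.02,0,0,-0.32,0 | 0.02,0,0,-0.32,0",
  "squeeze": 12
}}

```text
t: 8.77
eef_pos: [0.4748, -0.0755, 0.0343]
ee_rot: [3.137, 0.008, 3.094]
force: [-0.7, 24.0, 7.4]
width: 0.0508
gripper_force: 12.0
```

To row units: -0.007 m is -0.28, -0.006 m is -0.24.

{"fn": "nudge_tcp", "kwargs": {
  "ticks": "0.02,0,0,-0.08,0 | 0.02,0,0,-0.16,0 | 0.02,0,0,-0.24,0 | 0.02,0,0,-0.28,0 | 0.02,0,0,-0.28,0 | 0.02,0,0,-0.28,0",
  "squeeze": 12
}}

```text
t: 9.27
eef_pos: [0.4753, -0.0754, 0.0416]
ee_rot: [3.137, 0.009, 3.094]
force: [0.6, 24.4, 10.9]
width: 0.0441
gripper_force: 12.0
```

{"fn": "nudge_tcp", "kwargs": {
  "ticks": "0.088,0,0,0.16,0 | 0.088,0,0,0.32,0 | 0.088,0,0,0.48,0 | 0.088,0,0,0.6,0 | 0.088,0,0,0.68,0 | 0.088,0,0,0.72,0 | 0.088,0,0,0.72,0",
  "squeeze": 12
}}

```text
t: 9.85
eef_pos: [0.4704, -0.0793, 0.0213]
ee_rot: [-3.141, -0.001, 3.093]
force: [-0.1, -0.0, 0.2]
width: 0.0848
gripper_force: 0.0
```

{"fn": "nudge_tcp", "kwargs": {
  "ticks": "0.088,0,0,0.04,0 | 0.088,0,0,0.04,0"
}}

```text
t: 10.02
eef_pos: [0.4708, -0.0792, 0.0205]
ee_rot: [-3.141, -0.0, 3.093]
force: [0.8, -0.3, -0.1]
width: 0.0871
gripper_force: 0.0
```

To row units: -0.001 m is -0.04, -0.018 m is -0.72.

{"fn": "nudge_tcp", "kwargs": {
  "ticks": "0.07,0,0,0,0 | 0.06,0,0,0,0 | 0.05,0,0,0,0 | 0.02,0,0,0,0 | 0.02,0,0,0,0 | 0.02,0,-0.04,-0.08,0 | 0.02,0,-0.04,-0.16,0 | 0.02,0,-0.04,-0.24,0 | 0.02,0,-0.04,-0.32,0 | 0.02,0,-0.04,-0.4,0 | 0.02,0,-0.04,-0.48,0 | 0.02,0,-0.04,-0.56,0 | 0.02,0,-0.04,-0.64,0 | 0.02,0,-0.04,-0.72,0 | 0.02,0,-0.04,-0.72,0",
  "squeeze": 14
}}

```text
t: 11.27
eef_pos: [0.4764, -0.0757, 0.0413]
ee_rot: [3.136, 0.011, 3.095]
force: [-0.4, 29.2, 16.0]
width: 0.0394
gripper_force: 14.0
```

To row units: -0.004 m is -0.16, -0.002 m is -0.08.

{"fn": "nudge_tcp", "kwargs": {
  "ticks": "0.02,0,0,-0.08,0 | 0.02,0,0,-0.16,0 | 0.02,0,0,-0.16,0",
  "squeeze": 14
}}

```text
t: 11.52
eef_pos: [0.4743, -0.0783, 0.0449]
ee_rot: [3.14, 0.006, 3.096]
force: [-0.9, 4.9, 17.1]
width: 0.0346
gripper_force: 14.0
```

{"fn": "nudge_tcp", "kwargs": {
  "ticks": "0.037,0,0,0,0 | 0.037,0,0,0.12,0 | 0.037,0,0,0.24,0 | 0.037,0,0,0.36,0 | 0.037,0,0,0.44,0 | 0.037,0,0,0.44,0",
  "squeeze": 14
}}

```text
t: 12.02
eef_pos: [0.47, -0.0803, 0.0307]
ee_rot: [-3.141, -0.002, 3.093]
force: [0.9, -0.2, 0.4]
width: 0.0371
gripper_force: 0.1
```

{"fn": "nudge_tcp", "kwargs": {
  "ticks": "0.02,0,0,0,0 | 0.02,0,0,0,0 | 0.02,0,0,0,0 | 0.02,0,0,0,0",
  "squeeze": 30
}}

```text
t: 12.35
eef_pos: [0.4702, -0.0802, 0.0313]
ee_rot: [-3.141, -0.001, 3.093]
force: [0.8, -0.7, -3.0]
width: 0.0341
gripper_force: 30.0
```

To row units: -0.165 m is -6.6, -0.15 m is -6.

{"fn": "nudge_tcp", "kwargs": {
  "ticks": "0.02,0,-0.04,-0.4,0 | 0.02,0,-0.08,-1.2,0 | 0.02,0,-0.08,-2.4,0 | 0.02,0,-0.08,-3.6,0 | 0.02,0,-0.08,-4.8,0 | 0.02,0,-0.08,-6,0 | 0.02,0,-0.08,-6.6,0 | 0.02,0,-0.08,-6.6,0 | 0.02,0,-0.08,-6.6,0",
  "squeeze": 30
}}

```text
t: 13.1
eef_pos: [0.4706, -0.0819, 0.1967]
ee_rot: [3.141, 0.001, 3.093]
force: [-0.5, -0.4, -3.4]
width: 0.0338
gripper_force: 30.0
```

```bash
python3 - <<'E'
from h import *
w=snap('wrist','w6');t=snap('top','t6')
o=np.zeros((600,800,3),np.uint8)
o[:300,:]=cv2.resize(w[110:254,60:444],(800,300),interpolation=cv2.INTER_CUBIC)
# clean top view of slide from t0
t0=cv2.imread('pics/top0.png'); o[300:600,:400]=cv2.resize(t0[150:270,250:350+60],(400,300),interpolation=cv2.INTER_CUBIC)
o[300:600,400:800]=cv2.resize(cv2.imread('pics/scene0.png')[190:260,225:335],(400,300),interpolation=cv2.INTER_CUBIC)
cv2.imwrite('pics/c6.png',o)
E
```

```text
(no output)
```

To row units: -0.137 m is -5.48, -0.1 m is -4, -1.47 rad is -7.35.

{"fn": "nudge_tcp", "kwargs": {
  "ticks": "0.02,0,-0.4,-0.4,-0.5 | 0.02,0,-0.8,-0.8,-1 | 0.02,0,-1.2,-0.8,-1.5 | 0.02,0,-1.6,-0.8,-2 | 0.02,0,-2,-0.8,-2.5 | 0.02,-0.4,-2.4,-0.8,-3 | 0.02,-0.4,-2.8,-0.8,-3.5 | 0.02,-0.4,-3.2,-0.8,-4 | 0.02,-0.4,-3.6,-0.8,-4.5 | 0.02,-0.8,-4,-0.8,-5 | 0.02,-0.8,-4.4,-0.8,-5.5 | 0.02,-1,-4.8,-0.8,-6 | 0.02,-1,-5.2,-0.8,-6.5 | 0.02,-1,-5.48,-0.8,-7 | 0.02,-1,-5.48,-0.8,-7.35 | 0.02,-1,-5.48,-0.8,-7.35 | 0.02,-1,-5.48,-0.8,-7.35 | 0.02,-1,-5.48,-0.8,-7.35",
  "squeeze": 30
}}

```text
t: 14.7
eef_pos: [0.4887, -0.2198, 0.2155]
ee_rot: [3.14, 0.0, -1.722]
force: [0.1, 0.3, -3.3]
width: 0.0341
gripper_force: 30.0
```

```bash
python3 - <<'E'
from h import *
w=snap('wrist','w7')
cv2.imwrite('pics/c7.png',cv2.resize(w[0:270,80:440],(800,600),interpolation=cv2.INTER_CUBIC))
E
```

```text
(no output)
```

View pics/c7.png

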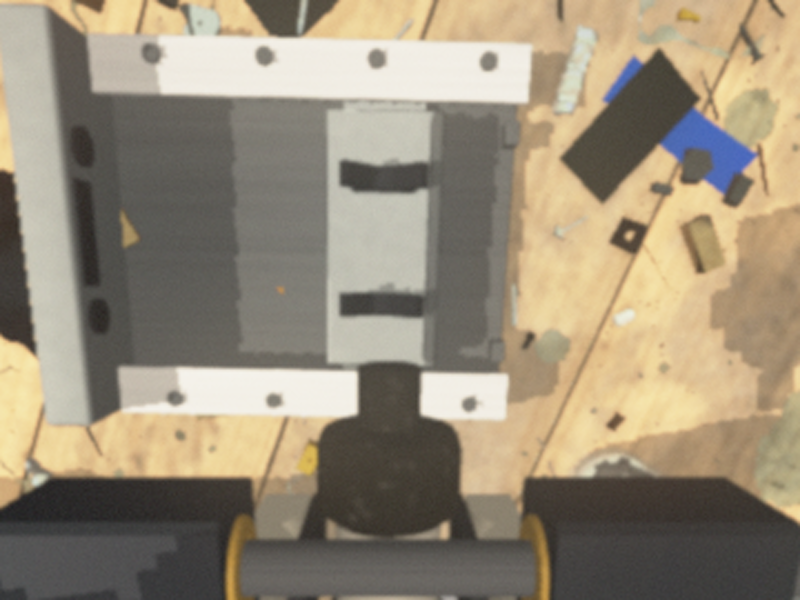

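```bash
python3 - <<'E'
from h import *
st=ld('w7');w=cam('wrist',st);t=cam('top');k=800/360
f=lambda u,v:(80+u/k,v/k);g=lambda u,v:(100+u/3.2,155+v/3.2)
for n,u,v,z in [('Vfar',384,171.5,.053),('Vnear',382.5,303.5,.053),('VfarL',340,171,.053),('VfarR',428,171,.053),('carF',328,235,.02),('plR',436,235,.0415),('railU',530,72,.0375),('railL',507,393,.0375),('headface',112,235,.01),('platetopU',430,110,.0415),('platetopL',425,362,.0415)]:
    P=atz(w,f(u,v),z);print(n,P.round(4),totool(st,P).round(4))
for a,b in [((384,171.5),(669,230)),((382.5,303.5),(591,217))]:
    P=tri([ray(w,f(*a)),ray(t,g(*b))]);print('triV',P.round(4),totool(st,P).round(4))
z=st['eef_pos'][2]
for n,u,v,zz in [('tip',390,364,.018),('tip',390,364,.024),('cup',389,420,.018),('cup',389,420,.03)]: print(n,zz,totool(st,atz(w,f(u,v),z+zz)).round(4))
E
```

```text
Vfar [ 0.4726 -0.3341  0.053 ] [ 0.1154 -0.0017  0.1625]
Vnear [ 0.483  -0.2715  0.053 ] [ 0.052  -0.0025  0.1625]
VfarL [ 0.4939 -0.3375  0.053 ] [ 0.1156 -0.0232  0.1625]
VfarR [ 0.4512 -0.331   0.053 ] [0.1156 0.0199 0.1625]
carF [ 0.5076 -0.3113  0.02  ] [ 0.0876 -0.0329  0.1955]
plR [ 0.4502 -0.3013  0.0415] [0.0864 0.0254 0.1741]
railU [ 0.3939 -0.3708  0.0375] [0.1635 0.0706 0.1781]
railL [ 0.4214 -0.2115  0.0375] [0.0019 0.0675 0.1781]
headface [ 0.6302 -0.3305  0.01  ] [ 0.088  -0.1569  0.2052]
platetopU [ 0.4455 -0.3604  0.0415] [0.1455 0.0211 0.1741]
platetopL [ 0.4648 -0.2364  0.0415] [0.02   0.0207 0.1741]
triV [ 0.4726 -0.3342  0.0524] [ 0.1155 -0.0017  0.1631]
triV [ 0.4823 -0.272   0.0554] [ 0.0525 -0.0019  0.1601]
tip 0.018 [ 0.0468  0.0006 -0.018 ]
tip 0.024 [ 0.0477  0.0006 -0.024 ]
cup 0.018 [ 0.0335  0.0004 -0.018 ]
cup 0.03 [ 0.0363  0.0003 -0.03  ]
```

To row units: 0.145 m is 5.8, 0.13 m is 5.2, 0.015 rad is 0.075.

{"fn": "nudge_tcp", "kwargs": {
  "ticks": "0.02,1.2,0,0,0.075 | 0.02,2.4,-0.1,0,0.075 | 0.02,3.56,-0.1,0,0.075 | 0.02,3.56,-0.1,1.2,0.075 | 0.02,3.56,-0.1,2.6,0.075 | 0.02,3.56,-0.1,4,0.075 | 0.02,3.56,-0.1,5.2,0.075 | 0.02,3.56,-0.1,5.8,0.075 | 0.02,3.56,-0.1,5.8,0.075 | 0.02,3.56,-0.1,5.8,0.075 | 0.02,3.56,-0.1,5.8,0.075",
  "squeeze": 30
}}

```text
t: 15.67
eef_pos: [0.4795, -0.3087, 0.0729]
ee_rot: [-3.14, -0.001, -1.735]
force: [-0.1, 0.1, -3.3]
width: 0.0339
gripper_force: 30.0
```

```bash
python3 - <<'E'
from h import *
st=ld('w7');print(totool(st,arm.get_state()['eef_pos']))
E
```

```text
[ 0.08923924 -0.00463392  0.14260043]
```

To row units: 0.024 m is 0.96, 0.02 m is 0.8.

{"fn": "nudge_tcp", "kwargs": {
  "ticks": "0.02,0,0,0.4,0 | 0.02,0,0,0.8,0 | 0.02,0,0,0.96,0 | 0.02,0,0,0.96,0 | 0.02,0,0,0.96,0",
  "squeeze": 30
}}

```text
t: 16.08
eef_pos: [0.4782, -0.3084, 0.0473]
ee_rot: [3.141, -0.0, -1.735]
force: [-0.7, 0.6, -3.4]
width: 0.0337
gripper_force: 30.0
```

```bash
python3 - <<'E'
from h import *
st=ld('w7');print(totool(st,arm.get_state()['eef_pos']))
E
```

```text
[ 0.08916579 -0.00328084  0.16820566]
```

To row units: 0.004 m is 0.16, 0.002 m is 0.08.

{"fn": "nudge_tcp", "kwargs": {
  "ticks": "0.02,0,0.02,0.08,0 | 0.02,0,0.02,0.16,0 | 0.02,0,0.02,0.16,0 | 0.02,0,0.02,0.16,0",
  "squeeze": 30
}}

```text
t: 16.42
eef_pos: [0.4778, -0.3083, 0.0436]
ee_rot: [3.142, 0.0, -1.735]
force: [0.7, 0.3, -4.2]
width: 0.034
gripper_force: 30.0
```

{"fn": "nudge_tcp", "kwargs": {
  "ticks": "0.02,0,0,0.02,0 | 0.036,0,0,0.02,0 | 0.038,0,0,0.02,0 | 0.041,0,0,0.02,0 | 0.043,0,0,0.02,0 | 0.043,0,0,0.02,0",
  "squeeze": 30
}}

```text
t: 16.92
eef_pos: [0.4781, -0.3084, 0.0433]
ee_rot: [-3.141, -0.0, -1.735]
force: [-0.1, -0.6, -0.4]
width: 0.0424
gripper_force: 0.0
```

{"fn": "nudge_tcp", "kwargs": {
  "ticks": "0.043,0,0,-0.4,0 | 0.043,0,0,-1.2,0 | 0.043,0,0,-2.4,0 | 0.043,0,0,-4,0 | 0.043,0,0,-5.6,0 | 0.043,0,0,-6.6,0 | 0.043,-1.6,0,-6.6,0 | 0.043,-3.2,0,-6.6,0 | 0.043,-3.2,0,-6.6,0 | 0.043,-3.2,0,-6.6,0 | 0.043,-3.2,0,-6.6,0"
}}

```text
t: 17.83
eef_pos: [0.4911, -0.2292, 0.2088]
ee_rot: [-3.141, -0.0, -1.734]
force: [-0.1, 0.0, -0.1]
width: 0.0429
gripper_force: 0.0
```

```bash
python3 - <<'E'
from h import *
w=snap('wrist','w8');t=snap('top','t8')
st=ld('w8');c=cam('wrist',st);f=lambda u,v:(80+u*.45,v*.45)
# text check: gray/sat profile across cartridge
g=cv2.cvtColor(w,cv2.COLOR_BGR2GRAY)
p0=proj(c,(.4776,-.3028,.059));print('expected mid px',p0)
x=int(p0[0]);y=int(p0[1])
for r in range(y-56,y+57,4): print(r,' '.join('%3d'%v for v in g[r,x-32:x+33:3]))
E
```

```text
expected mid px [255.65195491 115.64737676]
59 129 128 162 194 193 194 195 193 194 197 194 196 197 198 196 195 197 194 157 126 105 107
63 128 123 161 195 195 198 195 196 185  98  90  94  93 145 196 195 197 190 109 104 101 102
67 125 125 161 195 196 194 195 192 179  89  87  85  79 130 195 195 194 169  98 106  99 104
71 124 123 156 191 192 194 192 195 171  85  87  81  77 127 194 195 189 171  96 104  97 101
75 123 124 163 194 193 195 191 187 164  82  83  79  78 124 186 192 185 165  93 101 101 100
79 123 122 165 193 176 153  91  78  77  80  79  80  77  73  73  77 123 138  95  98 102  98
83 120 122 168 192 116  72  82  81  82  81  82  79  74  70  70  69  67  68  87  98  98  98
87 123 122 165 192 118  72  80  75  85  86  79  78  74  72  71  65  69  66  90  98  99  99
91 118 119 160 188 142  92  76  79  82  91  77  75  73  68  6
[... 1167 characters left out ...]
  79  81  84  77  78  73  71  67  69  78  97  96 103 103
147 129 129 129 192 151  74  71  72 111 195 177 157 134  75  71  68  73  79  98  97 101 103
151 125 126 132 192 181 161 165 175 188 238 240 224 167 171 161 156 136 104 101 100 104 100
155 129 129 140 192 191 191 192 193 199 239 239 220 168 187 191 191 170 104 101  98 103 101
159 130 128 141 195 193 192 191 194 199 238 239 220 167 189 195 193 185 106 112 101 103 105
163 129 130 143 197 193 194 192 194 199 237 239 221 168 189 195 194 192 124 117 106 105 104
167 113 113 127 198 196 198 195 192 198 239 239 221 164 189 191 194 191 136 125 105 106 106
171 105 110 114 156 157 165 167 168 166 186 197 183 157 164 171 170 169 150 119 105 106 105
```

To row units: 0.155 m is 6.2, 0.18 m is 7.2.

{"fn": "nudge_tcp", "kwargs": {
  "ticks": "0,0.8,0.8,0,0 | 0,1.6,1.6,0,0 | 0,2.4,2.4,0,0 | 0,3,2.62,0,0 | 0,3,2.62,0.8,0 | 0,3,2.62,2.4,0 | 0,3,2.62,4,0 | 0,3,2.62,5.2,0 | 0,3,2.62,6.2,0 | 0,3,2.62,6.8,0 | 0,3,2.62,7.2,0 | 0,3,2.62,7.2,0 | 0,3,2.62,7.2,0",
  "squeeze": 10
}}

```text
t: 19.02
eef_pos: [0.4139, -0.2933, 0.0281]
ee_rot: [3.141, -0.0, -1.735]
force: [0.8, 0.3, 0.7]
width: 0.0003
gripper_force: 0.0
```

```bash
python3 - <<'E'
from h import *
st=arm.get_state();print(totool(st,(.4776,-.3028,.028)))
E
```

```text
[-1.07743959e-03 -6.43465553e-02  2.40997229e-05]
```

To row units: -0.042 m is -1.68, -0.039 m is -1.56.

{"fn": "nudge_tcp", "kwargs": {
  "ticks": "0,-0.04,-0.16,0,0 | 0,-0.04,-0.32,0,0 | 0,-0.04,-0.44,0,0 | 0,-0.04,-0.52,0,0 | 0,-0.04,-0.6,0,0 | 0,-0.04,-0.68,0,0 | 0,-0.04,-0.76,0,0 | 0,-0.04,-0.84,0,0 | 0,-0.04,-0.96,0,0 | 0,-0.04,-1.08,0,0 | 0,-0.04,-1.2,0,0 | 0,-0.04,-1.32,0,0 | 0,-0.04,-1.44,0,0 | 0,-0.04,-1.56,0,0 | 0,-0.04,-1.68,0,0"
}}

```text
t: 20.27
eef_pos: [0.4559, -0.2986, 0.0279]
ee_rot: [3.141, 0.0, -1.735]
force: [-1.5, 0.6, -1.2]
width: 0.0005
gripper_force: 0.8
```

{"fn": "nudge_tcp", "kwargs": {
  "ticks": "0,0,-0.12,0,0 | 0,0,-0.24,0,0 | 0,0,-0.36,0,0 | 0,0,-0.48,0,0 | 0,0,-0.6,0,0 | 0,0,-0.72,0,0 | 0,0,-0.84,0,0 | 0,0,-0.96,0,0 | 0,0,-1.08,0,0 | 0,0,-1.2,0,0 | 0,0,-1.32,0,0 | 0,0,-1.44,0,0 | 0,0,-1.56,0,0 | 0,0,-1.68,0,0 | 0,0,-1.8,0,0 | 0,0,-1.92,0,0 | 0,0,-2.04,0,0 | 0,0,-2.16,0,0 | 0,0,-2.28,0,0 | 0,0,-2.4,0,0"
}}

```text
t: 21.93
eef_pos: [0.5151, -0.3084, 0.0281]
ee_rot: [3.142, -0.0, -1.735]
force: [-2.0, -1.0, -0.5]
width: 0.0004
gripper_force: 0.8
```

To row units: -0.03 m is -1.2, -0.027 m is -1.08.

{"fn": "nudge_tcp", "kwargs": {
  "ticks": "0,0,-0.12,0,0 | 0,0,-0.24,0,0 | 0,0,-0.36,0,0 | 0,0,-0.48,0,0 | 0,0,-0.6,0,0 | 0,0,-0.72,0,0 | 0,0,-0.84,0,0 | 0,0,-0.96,0,0 | 0,0,-1.08,0,0 | 0,0,-1.2,0,0 | 0,0,-1.2,0,0"
}}

```text
t: 22.85
eef_pos: [0.5455, -0.3135, 0.0282]
ee_rot: [-3.141, -0.0, -1.734]
force: [0.5, -0.8, 0.8]
width: 0.0004
gripper_force: 0.0
```

{"fn": "nudge_tcp", "kwargs": {
  "ticks": "0,0,-0.06,0,0 | 0,0,-0.12,0,0 | 0,0,-0.18,0,0 | 0,0,-0.24,0,0 | 0,0,-0.24,0,0"
}}

```text
t: 23.27
eef_pos: [0.5479, -0.3138, 0.0278]
ee_rot: [3.137, 0.0, -1.735]
force: [-8.6, 2.8, 5.9]
width: 0.0006
gripper_force: 4.3
```

The manual's scale: shifts go in units of 25 mm and turns go in units of 0.2 rad. Converting my numbers, -0.002 m is -0.08, -0.001 m is -0.04.

{"fn": "nudge_tcp", "kwargs": {
  "ticks": "0,0,-0.04,0,0 | 0,0,-0.08,0,0 | 0,0,-0.08,0,0"
}}

```text
t: 23.52
eef_pos: [0.5479, -0.3138, 0.0276]
ee_rot: [3.134, 0.001, -1.736]
force: [-13.2, 3.8, 9.0]
width: 0.0003
gripper_force: 6.9
```

{"fn": "nudge_tcp", "kwargs": {
  "ticks": "0,0,-0.04,0,0 | 0,0,-0.08,0,0 | 0,0,-0.08,0,0"
}}

```text
t: 23.77
eef_pos: [0.548, -0.3138, 0.0276]
ee_rot: [3.13, 0.001, -1.736]
force: [-18.2, 5.6, 14.0]
width: 0.0004
gripper_force: 9.8
```

{"fn": "nudge_tcp", "kwargs": {
  "ticks": "0,0,0.4,0,0 | 0,0,1.2,0,0 | 0,0,2.4,0,0 | 0,0,2.4,-1.6,0 | 0,0,2.4,-3.2,0 | 0,0,2.4,-4.8,0 | 0,0,2.4,-6.4,0 | 0,0,2.4,-8,0 | 0,0,3.6,-8.4,0 | 0,0,3.6,-8.4,0 | 0,0,3.6,-8.4,0 | 0,0,3.6,-8.4,0"
}}

```text
t: 24.77
eef_pos: [0.466, -0.3003, 0.2385]
ee_rot: [-3.14, -0.0, -1.735]
force: [-0.7, -0.1, -0.6]
width: 0.0007
gripper_force: 0.0
```

```bash
python3 - <<'E'
from h import *
w=snap('wrist','w9');st=ld('w9');t=snap('top','t9')
g=cv2.cvtColor(t,cv2.COLOR_BGR2GRAY).astype(int);c=cam('top')
d=np.array([.9868,-.162]);n=np.array([.162,.9868]);V=np.array([.4776,-.3028])
for off in (-.045,-.012,.0,.045):
    print(off,[(s,int(g[int(round(v)),int(round(u))])) for s in range(80,166,3) for u,v in [proj(c,np.r_[V+d*s/1000+n*off,.02])]])
E
```

```text
-0.045 [(80, 101), (83, 99), (86, 88), (89, 87), (92, 68), (95, 74), (98, 71), (101, 73), (104, 72), (107, 90), (110, 93), (113, 94), (116, 98), (119, 97), (122, 100), (125, 118), (128, 115), (131, 112), (134, 110), (137, 110), (140, 112), (143, 123), (146, 119), (149, 117), (152, 107), (155, 103), (158, 101), (161, 109), (164, 100)]
-0.012 [(80, 113), (83, 112), (86, 114), (89, 117), (92, 117), (95, 117), (98, 120), (101, 122), (104, 125), (107, 124), (110, 130), (113, 128), (116, 133), (119, 132), (122, 134), (125, 130), (128, 135), (131, 135), (134, 135), (137, 136), (140, 136), (143, 137), (146, 140), (149, 140), (152, 142), (155, 144), (158, 146), (161, 147), (164, 147)]
0.0 [(80, 109), (83, 111), (86, 112), (89, 112), (92, 117), (95, 115), (98, 120), (101, 120), (104, 124), (107, 125), (110, 128), (113, 129), (116, 130), (119, 133), (122, 130), (125, 132), (128, 134), (131, 131), (134, 136), (137, 134), (140, 136), (143, 136), (146, 135), (149, 139), (152, 143), (155, 145), (158, 144), (161, 148), (164, 148)]
0.045 [(80, 110), (83, 112), (86, 112), (89, 114), (92, 116), (95, 119), (98, 118), (101, 122), (104, 125), (107, 126), (110, 129), (113, 128), (116, 131), (119, 130), (122, 131), (125, 133), (128, 133), (131, 135), (134, 134), (137, 137), (140, 137), (143, 136), (146, 140), (149, 139), (152, 140), (155, 144), (158, 147), (161, 147), (164, 149)]
```

```bash
python3 - <<'E'
from h import *
d=np.array([.9868,-.162]);n=np.array([.162,.9868]);V=np.array([.4776,-.3028])
for nm in ('w7','w9'):
    c=cam('wrist',ld(nm)); g=cv2.cvtColor(cv2.imread(f'pics/{nm}.png'),cv2.COLOR_BGR2GRAY).astype(int)
    for off in (-.055,-.045,-.015,0,.015):
        o=[]
        for s in range(-40 if nm=='w7' else 80,176,4):
            u,v=proj(c,np.r_[V+d*s/1000+n*off,.02]); u,v=int(round(u)),int(round(v))
            o.append(f'{s}:{g[v,u]}' if 0<=u<512 and 0<=v<384 else f'{s}:-')
        print(nm,off,*o)
E
```

```text
w7 -0.055 -40:106 -36:105 -32:100 -28:127 -24:165 -20:193 -16:197 -12:197 -8:197 -4:197 0:198 4:197 8:196 12:195 16:193 20:198 24:200 28:198 32:139 36:123 40:124 44:124 48:125 52:123 56:123 60:123 64:122 68:123 72:122 76:122 80:122 84:97 88:99 92:101 96:98 100:96 104:93 108:97 112:96 116:94 120:95 124:95 128:94 132:92 136:93 140:93 144:86 148:82 152:84 156:84 160:55 164:57 168:76 172:99
w7 -0.045 -40:101 -36:102 -32:100 -28:124 -24:149 -20:194 -16:195 -12:195 -8:194 -4:192 0:195 4:196 8:197 12:195 16:195 20:195 24:195 28:195 32:133 36:126 40:124 44:126 48:125 52:124 56:126 60:122 64:125 68:124 72:123 76:120 80:120 84:96 88:98 92:97 96:97 100:97 104:95 108:95 112:94 116:93 120:95 124:95 128:97 132:95 136:95 140:92 144:89 148:80 152:80 156:66 160:53 164:50 168:68 172:98
w7 -0.015 -40:97 -36:98 -32:97 -28:118 -24:156 -20:192 -16:193 -12:194 -8:194 -4:193 0:195 4:195 8:191 12:193 16:191 20:192 24:192 28:194 32:158 36:123 40:123 44:121 48:121 52:123 56:121 60:122 64:117 68:119 72:120 76:119 80:118 84:99 88:89 92:90 96:88 100:92 104:88 108:89 112:88 116:91 120:89 124:88 128:89 132:89 136:8
[... 1054 characters left out ...]
 92:80 96:101 100:171 104:171 108:149 112:148 116:149 120:149 124:76 128:66 132:76 136:78 140:111 144:143 148:145 152:91 156:87 160:59 164:54 168:83 172:111
w9 -0.015 80:96 84:94 88:81 92:73 96:95 100:129 104:147 108:146 112:99 116:58 120:57 124:58 128:62 132:64 136:65 140:70 144:84 148:78 152:67 156:84 160:59 164:43 168:61 172:99
w9 0 80:92 84:91 88:81 92:65 96:95 100:140 104:146 108:145 112:144 116:133 120:133 124:158 128:194 132:224 136:233 140:243 144:241 148:195 152:90 156:82 160:61 164:44 168:52 172:100
w9 0.015 80:96 84:96 88:80 92:66 96:94 100:129 104:142 108:144 112:144 116:131 120:131 124:158 128:190 132:214 136:234 140:244 144:242 148:187 152:83 156:81 160:69 164:45 168:50 172:109
```

```bash
python3 - <<'E'
from h import *
st=arm.get_state();print(st['t'],np.abs(st['qd']).max())
print(arm.job_done())
E
```

```text
24.8667 0.011383103403327759
the job is handed in; nothing more can be done
None
```

The cartridge was turned into the gap, lifted out, laid across both V-blocks and pushed home against the reader head, and I handed the job in at 24.9 s; no pass/fail result was returned. At the end I checked seating and squareness only from pixel brightness in the wrist camera, and I didn't look again at the other parts, the jars or the glue bottle.

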